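Clamp a corrosion-coupon pack with its bayonet rod

TASK

The discs of the corrosion-test pack lie out of line on the black stand: push the pack gently back against the stand's two posts so that all the holes line up, then take the clamping rod by its red wing from the white rack, pass it down through all four discs and, pressing only lightly, turn it clockwise (seen from above) until its foot drops through the hidden slot in the stand. Press it down until its collar lies flush on the pack and turn it on clockwise to the stop, so that the wing lies across the stand and the rod is locked; let go. Never push the pack or press with the rod harder than about 3 kg, and leave everything else where it is.

Things in the scene. Friction and masses are not known exactly. Their poses are not given: they have to be found in the camera images.
- stand: Black block 98 x 90 x 30 mm high on foot flanges, fixed, with a seat 4 mm higher round the bore for the pack. Origin on the bore axis at table level, z up, x from its open front (white line scribed in the top) to the two posts at its back. The block reaches 52 mm to the front (-x), 46 mm to the back, 45 mm to either side. A disc that touches both posts has its hole right over the bore.
- bore_mouth (a point): Centre of the bore's mouth in the top of the stand's raised seat, 34 mm above the table. The bore is 17.2 mm wide and 30 mm deep.
- post_left (a point): Foot of the left (+y) steel post on the stand's top, 30 mm above the table: 8 mm across, 34 mm high, axis 34 mm from the bore axis, 55 degrees from +x.
- post_right (a point): Foot of the right (-y) steel post, same size, 34 mm from the bore axis, -55 degrees from +x.
- slot (a point): Centre of the upper face of the steel insert in the bore, 15 mm below the bore's mouth, 5 mm thick, with a slot 6.5 mm wide across the bore. Pressed in at no particular angle: seen from above the slot lies anywhere from 0.25 rad anticlockwise to 0.95 rad clockwise of the stand's x. The angle is not measured (this frame is parallel to the stand) but felt with the rod's foot. It stays put.
- rod_wing (a point): Centre of the clamping rod's red wing; rod 92 mm long, 90 g, loose, hanging upright in the rack at the start. x along the wing, y across it, z up the rod. Wing 34 mm long, 12 mm thick, 24 mm high, on an 11 mm length of 12 mm stem. 99 mm above the table when the foot stands on the insert, 86 mm when the foot is through the slot and the collar rests on the pack.
- rod_collar (a point): Underside of the rod's steel collar, 24 mm across, 4 mm thick, 28 mm below the wing's centre, 52 mm above the rod's lower end. Under it a round shank 15 mm across, 37.5 mm long, then a 5 mm neck 9 mm long, then the foot.
- rod_foot (a point): Lower end of the rod, 80 mm below the wing's centre: a bar 13.8 mm long (parallel to the wing), 5 mm thick, 5.5 mm high, its long lower edges bevelled 0.6 mm. Once through the slot it turns freely under the insert, clockwise until a stop, where the wing lies about 1.45 rad clockwise of the stand's x (nearly across the stand).
- rod_rack: White rack 100 x 56 x 58 mm high (fixed) with two holes 18 mm wide. The rod hangs by its collar in the hole at the origin; the other hole, 44 mm along +x, is empty. Origin on the axis of the rod's hole at table level, z up; the rack reaches 28 mm to -x and 72 mm to +x. Lift the rod 55 mm to clear it.
- coupon_lower_center (a point): Centre of the lowest disc of the pack, a dark steel coupon: loose, 60 mm across, 6 mm thick, with a 17 mm hole in its centre, 110 g. It lies in the pack on the stand, this point 37 mm above the table; z is its axis. Slippery (friction about 0.15).
- spacer_lower_center (a point): Centre of the second disc from below, white plastic: loose, 60 mm across, 6 mm thick, with a 17 mm hole in its centre, 35 g. It lies in the pack on the stand, this point 43 mm above the table; z is its axis. Slippery (friction about 0.15).
- coupon_upper_center (a point): Centre of the third disc, a dark steel coupon: loose, 60 mm across, 6 mm thick, with a 17 mm hole in its centre, 110 g. It lies in the pack on the stand, this point 49 mm above the table; z is its axis. Slippery (friction about 0.15).
- spacer_upper_center (a point): Centre of the uppermost disc, white plastic: loose, 60 mm across, 6 mm thick, with a 17 mm hole in its centre, 35 g. It lies in the pack on the stand, this point 55 mm above the table; z is its axis. Slippery (friction about 0.15).
- vial_1: White sample vial, 33 mm across, 64 mm high, origin under its base. Bystander.
- vial_2: White sample vial, 33 mm across, 64 mm high, origin under its base. Bystander.
- petri_dish: Glass petri dish with cover, 70 mm across, 14 mm high, origin under its base. Bystander.
- stopwatch: Round stopwatch, 63 x 52 mm, 14 mm high, lying flat, origin under it. Bystander.
- tweezers: Steel tweezers, 131 mm long, lying flat, origin under their middle. Bystander.

How it is judged:
On the way, in this order (a step that is already met when the one before it is completed fails the run):
1. all four discs lie in line over the bore (horizontal distance between each of coupon_lower_center, spacer_lower_center, coupon_upper_center, spacer_upper_center and bore_mouth below 0.003 m and z of coupon_lower_center in the frame of stand between 0.0355 and 0.0385 m and z of spacer_lower_center in the frame of stand between 0.0415 and 0.0445 m and z of coupon_upper_center in the frame of stand between 0.0475 and 0.0505 m and z of spacer_upper_center in the frame of stand between 0.0535 and 0.0565 m), for 0.1 s.
2. the rod is through the pack and its foot has dropped through the slot (z of rod_wing in the frame of stand below 0.0885 m and horizontal distance between rod_wing and bore_mouth below 0.004 m and angle between rod_wing's own z axis and vertical below 0.08 rad), for 0.1 s.
At the end, for the whole second after the job is handed in: The four discs lie flat in their order, centres within 3 mm of the bore axis; the rod stands upright through them all, collar on the pack (wing centre 86 mm up, within 1.5 mm above or 3 below), wing within 0.35 rad of straight across the stand, at rest and released (all of step 1 and z of rod_wing in the frame of stand between 0.083 and 0.0875 m and horizontal distance between rod_wing and bore_mouth below 0.004 m and angle between rod_wing's own z axis and vertical below 0.08 rad and angle between the x axis of rod_wing and the y axis of stand, either way round below 0.35 rad and linear speed of rod below 0.02 m/s); the robot touches nothing.
It fails at once if a disc is pushed by the fingers with more than 45 N, or the rod bears on the pack with more than 45 N (contact force between the fingers and coupon_lower above 45 N or contact force between the fingers and spacer_lower above 45 N or contact force between the fingers and coupon_upper above 45 N or contact force between any of the fingers, rod and spacer_upper above 45 N).
It fails at once if the rod bears on the stand with more than 35 N (contact force between rod and stand above 35 N).
It fails at once if a bystander is displaced by more than 20 mm (distance of any of vial_1, vial_2, petri_dish, stopwatch, tweezers from where it was at the start of the episode above 0.02 m).
It also fails if it takes over 69 s, if anything falls off the work surface, if the arm or the gripper's body presses on something with over 40 N, if the wrist force passes 120 N, or if a joint passes its speed limit or range.

ROBOT

A 6-joint arm with a two-finger parallel gripper is mounted at the origin on a cart in front of the work surface, level with it; the furniture and walls round the work are solid. World frame = base frame: x ahead of the robot, y to its left, z up, the work surface at z = 0. Lengths are in m, angles in rad, forces in N, time in s.
With the tool pointing down it reaches from about 0.425 to 0.95 m from the base axis. Payload 3.5 kg.
Tool frame: the origin (TCP) lies midway between the tips of the shut fingers; the grasp point (between the pads) lies ctrl.hold_point_z behind it (ctrl.hold_point_z is the distance from the TCP to the grasp point, in m); z points along the fingers, x is the direction in which the jaws open and shut, and the axes are right-handed (so a half turn about z gives the same grasp; the last joint's range is limited). The gripper opens to 85 mm and grips with 20 to 120 N. Pads are 22 mm wide; open, the fingers measure 114 mm over their backs; the gripper's body (76 mm by 85 mm) begins 54 mm behind the grasp point. The pads swing forward as they close: fully open they stand 13 mm farther back than shut.
Start: joints at [0.969, 0.286, 1.577, -0, 1.279, -0.15], TCP at [0.295, 0.607, 0.231] pointing down, gripper open.
Joint ranges: [-2.77, 2.77], [-0.9, 2.22], [0.21, 2.48], [-1.53, 4.67], [0.24, 2.81], [-2.84, 2.84]. Speed limits (rad/s): [2.79, 2.79, 3.14, 3.14, 3.14, 3.14].

INTERFACE

Orientations are given as a unit quaternion [x, y, z, w].
In Python, from plant import ctrl gives the robot as it stands.
- The arm moves only by the tool step_arm, never from a script. Its arguments are lists of equal length, an entry for each row: "gripper": the gripper's target within -1 to 1 (shut at 1, half-way at 0, fully open at -1); "linear": the shift along the tool's x, y, z in m, a list of three; "delta_rot": the turn, a rotation vector about the tool's x, y, z in degrees, a list of three. A call has 1 to 20 rows; each row is the pose to reach, as a shift and turn from the pose commanded when the call began, along the tool's axes at that moment; what a row does not reach only later rows make up. A row lasts 1/8 s, in which the tool goes at most 62.5 mm and 10.7 degrees, less where a joint would pass 70% of its speed; a pose out of reach is approached as far as the arm can. A call with a gripper value outside its range is refused whole. The fingers move at their own pace and stop on an object; "grip_force" is the grip in N (left out, the last holds). Time passes only in rows, so rows that repeat a pose let the fingers close. It gives the time, the measured TCP pose, the force and the opening at its end, in the units of the state.
- ctrl.get_state(): the state, without advancing time (a new reading comes with each control period).
- ctrl.read_camera(name): name is "side" or "top" or "wrist"; returns a dict with "frame" (400x640x3 uint8, red, green, blue), "fx", "fy", "cx", "cy" (pixels), "view" (4x4, takes a point from world to camera coordinates). Camera axes: x right, y down, z forward; pixel columns grow to the right and rows downward; lengths in m; the calibration is good to about 2 mm. A picture is of the moment at which its call begins. There is no depth.
- ctrl.sign_off(): hands the job in, once; it reports no verdict.
The state is a dict: "time": time; "qpos": joint angles; "dq": joint speeds; "joint_efforts": joint torques, N m; "eef_pos": TCP position; "tcp_rot": TCP orientation; "contact_force": force on the tool from outside, world axes, zero at the start; "wrist_torque": the same for the moment, N m; "opening": opening from 0.0 (shut) to 1.0 (fully open).
Only numpy, scipy, OpenCV 4.12 (cv2) and the standard library are available. Lean on these libraries where they do the work, as an engineer would, in place of code of your own. Each camera call takes 0.05 s, during which the arm holds its last target. There are 200 camera calls.

## Working session

There is one attempt and no reset: what is moved stays moved. The work goes in short steps, Python scripts to look and compute and a tool call to move; the robot and the scene stay as the last step left them, time stands still between calls to the robot, and variables do not carry over. Pictures are saved under pics/ and viewed, on a budget of 10 in all, crops included, one or two more only if the job needs it, and the job is handed in when it is done.

Besides the shell and the picture viewer there is one more tool, called after "Request:" as name(argument=value, ...) on one line, values as JSON. step_arm: Moves the arm, as the interface text tells. Its arguments: {"type":"object","properties":{"gripper":{"type":"array"},"linear":{"type":"array"},"delta_rot":{"type":"array"},"grip_force":{"type":"number"}},"required":["gripper","linear","delta_rot"]}

```bash
mkdir -p pics; ls
python3 - <<'E'
from plant import ctrl
import cv2,numpy as np
print(ctrl.get_state(), ctrl.hold_point_z)
for n in ["top","side"]:
    r=ctrl.read_camera(n)
    cv2.imwrite(f"pics/{n}0.png",r["frame"][:,:,::-1])
    np.savez(f"{n}0.npz",**r)
    print(n,r["fx"],r["fy"],r["cx"],r["cy"],np.round(r["view"],4).tolist())
E
```

```text
pics
{'time': 0.0, 'qpos': array([ 9.69015795e-01,  2.87209022e-01,  1.57817427e+00, -3.18495289e-05,
        1.27858612e+00, -1.49991146e-01]), 'dq': array([-1.30071820e-03, -5.66175928e-04, -8.93639862e-05,  6.79289932e-04,
       -1.18646077e-03, -1.61317917e-03]), 'joint_efforts': array([-4.26019342e-04, -4.05980015e+01, -2.92628378e+01, -1.26351761e-04,
        5.71697048e-03,  4.25025945e-06]), 'eef_pos': array([0.29428939, 0.60674247, 0.22991974]), 'tcp_rot': array([ 8.47515713e-01,  5.30768974e-01, -1.08404791e-03,  4.87150982e-04]), 'contact_force': array([ 0.73243116,  0.48115549, -0.23368882]), 'wrist_torque': array([ 0.00290847, -0.01258166, -0.0136779 ]), 'opening': 0.9980845952860458} 0.0187
top 369.2404317748252 369.2404317748252 311.79257560384 202.542705061712 [[-0.002, -0.9999, -0.0121, -0.0876], [-0.9989, 0.0026, -0.0474, 0.5494], [0.0475, 0.012, -0.9988, 1.0921], [0.0, 0.0, 0.0, 1.0]]
side 471.0038050790731 471.0038050790731 321.9586885643109 202.8546868071995 [[0.9665, -0.2568, -0.0032, -0.5603], [-0.1021, -0.3725, -0.9224, 0.0849], [0.2357, 0.8918, -0.3862, 1.0214], [0.0, 0.0, 0.0, 1.0]]
```

View pics/top0.png

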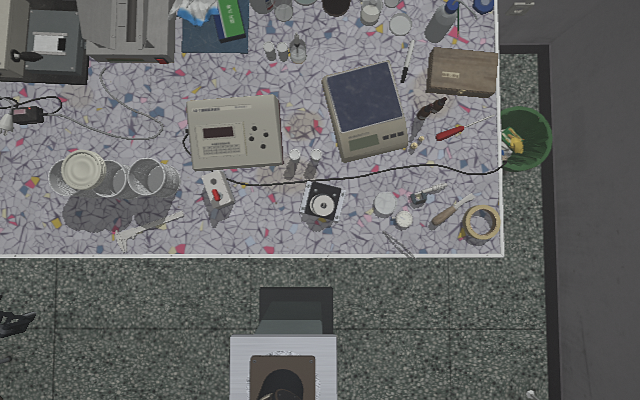

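View pics/side0.png

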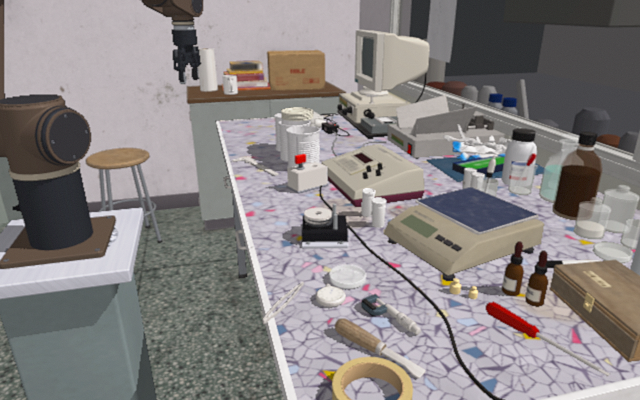

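Top: stand near (322,203), rack near (216,192) with the red wing, vials at about (292,163) and (314,163). I'll enlarge that part.

```bash
cat > h.py <<'E'
import numpy as np
def ray(r,u,v,z):
    V=np.array(r["view"]);R=V[:3,:3];t=V[:3,3]
    d=R.T@np.array([(u-r["cx"])/r["fx"],(v-r["cy"])/r["fy"],1.]);c=-R.T@t
    return c+d*(z-c[2])/d[2]
def proj(r,p):
    V=np.array(r["view"]);q=V[:3,:3]@np.array(p)+V[:3,3]
    return np.array([r["fx"]*q[0]/q[2]+r["cx"],r["fy"]*q[1]/q[2]+r["cy"]])
E
python3 - <<'E'
import cv2,numpy as np
from h import *
r=np.load("top0.npz");f=r["frame"]
c=f[145:225,195:355][:,:,::-1]
cv2.imwrite("pics/crop.png",cv2.resize(c,None,fx=5,fy=5,interpolation=cv2.INTER_CUBIC))
print(ray(r,322,205,.058),ray(r,216,195,.1), ray(r,216,190,.058))
E
```

```text
[ 0.53986292 -0.11861404  0.058     ] [0.56656456 0.17503549 0.1       ] [0.58389234 0.18664233 0.058     ]
```

View pics/crop.png

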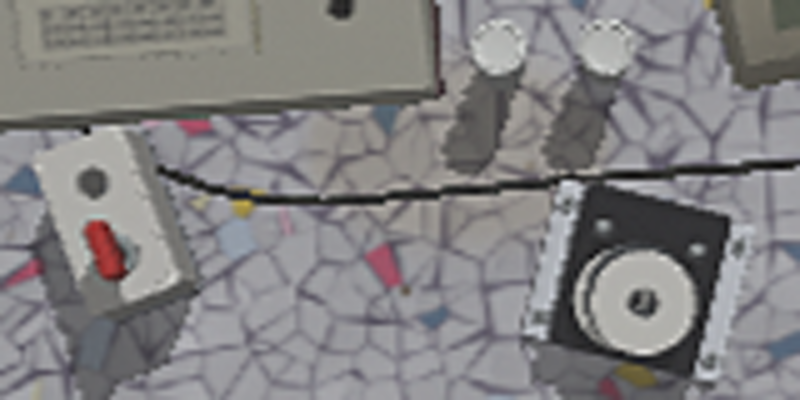

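Crop: posts at (603,225) and (697,248), top disc centre (645,303), wing centre about (107,250), the rack's empty hole (93,182).

Run:
```python
import numpy as np
from h import *
r=np.load("top0.npz")
g=lambda u,v,z: ray(r,195+u/5-.4,145+v/5-.4,z)
L=g(603,225,.062);R=g(697,248,.062);D=g(645,303,.058)
d=(L-R)[:2];print("post dist",np.linalg.norm(d));y=d/np.linalg.norm(d);x=np.array([y[1],-y[0]])
B=(L+R)[:2]/2-x*.0195
print("yaw",np.arctan2(x[1],x[0]),"bore",B,"disc",D, "disc off stand frame",(D[:2]-B)@x,(D[:2]-B)@y)
W=g(107,250,.098);H=g(93,182,.058)
print("wing",W,"hole",H,np.linalg.norm(W[:2]-H[:2]),"rackyaw",np.arctan2(*(H-W)[[1,0]]))
a=g(93,232,.11);b=g(113,270,.11);print("wing yaw",np.arctan2(*(a-b)[[1,0]]),np.linalg.norm(a-b))
c=[g(u,v,.03) for u,v in [(575,180),(730,220),(692,376),(550,340)]];print([np.round(p[:2],3) for p in c],np.mean(c,0))
from plant import ctrl
w=ctrl.read_camera("wrist");V=w["view"];s=ctrl.get_state()
from scipy.spatial.transform import Rotation as Ro
T=Ro.from_quat(s["tcp_rot"]).as_matrix();c=-V[:3,:3].T@V[:3,3]
print("cam in tool",T.T@(c-s["eef_pos"]),"axes",T.T@V[:3,:3].T,w["fx"])
print(Ro.from_matrix(T).as_euler("ZYX"))
```

```text
post dist 0.055335667479127285
yaw -0.24360370061512213 bore [ 0.55825781 -0.12139069] disc [ 0.53927773 -0.12319668  0.058     ] disc off stand frame -0.01798408380287957 -0.006330689846453956
wing [0.56781294 0.17559257 0.098     ] hole [0.60995854 0.1950169  0.058     ] 0.04640642635329483 rackyaw 0.4318700307345457
wing yaw 0.4924359143319932 0.023706208361560583
[array([ 0.613, -0.083]), array([ 0.589, -0.174]), array([ 0.497, -0.151]), array([ 0.519, -0.068])] [ 0.554659   -0.11892531  0.03      ]
cam in tool [-8.62157775e-05 -7.47216265e-02 -1.42902913e-01] axes [[ 9.99999634e-01 -4.19971840e-04  7.45184938e-04]
 [ 1.84526579e-04  9.56576086e-01  2.91482687e-01]
 [-8.35240612e-04 -2.91482443e-01  9.56575814e-01]] 308.99015531003056
[ 1.11899886e+00  1.87013165e-03 -3.14129863e+00]
```

Request:
step_arm(gripper=[1,1,1,1,1,1,1,1,1,1,1,1,1,1,1,1], linear=[[-0.556,0.481,0.031],[-0.556,0.481,0.031],[-0.556,0.481,0.031],[-0.556,0.481,0.031],[-0.556,0.481,0.031],[-0.556,0.481,0.031],[-0.556,0.481,0.031],[-0.556,0.481,0.031],[-0.556,0.481,0.031],[-0.556,0.481,0.031],[-0.556,0.481,0.031],[-0.556,0.481,0.031],[-0.556,0.481,0.031],[-0.556,0.481,0.031],[-0.556,0.481,0.031],[-0.556,0.481,0.031]], delta_rot=[[0,0,-11.9],[0,0,-11.9],[0,0,-11.9],[0,0,-11.9],[0,0,-11.9],[0,0,-11.9],[0,0,-11.9],[0,0,-11.9],[0,0,-11.9],[0,0,-11.9],[0,0,-11.9],[0,0,-11.9],[0,0,-11.9],[0,0,-11.9],[0,0,-11.9],[0,0,-11.9]])

```text
time: 2.15
eef_pos: [0.4845, -0.1018, 0.2004]
tcp_rot: [0.787, 0.616, 0.0, 0.0]
contact_force: [0.3, 0.8, 0.1]
opening: 0.0
```

Run:
```python
from plant import ctrl
import cv2,numpy as np
from scipy.spatial.transform import Rotation as Ro
r=ctrl.read_camera("wrist");np.savez("w1.npz",**r);cv2.imwrite("pics/w1.png",r["frame"][:,:,::-1])
s=ctrl.get_state();print(s,Ro.from_quat(s["tcp_rot"]).as_euler("ZYX"))
```

```text
{'time': 2.2, 'qpos': array([-4.12550418e-01, -8.84599799e-02,  2.03992363e+00,  3.77929842e-05,
        1.18990175e+00, -1.74090069e+00]), 'dq': array([-0.00696384,  0.00292873, -0.00457826,  0.00109649, -0.00106504,
       -0.00098228]), 'joint_efforts': array([-3.77171848e-02, -2.47250050e+01, -2.82625419e+01, -1.57538339e-03,
        2.38239036e-04,  6.76589571e-04]), 'eef_pos': array([ 0.48457113, -0.10193047,  0.20043576]), 'tcp_rot': array([7.87429830e-01, 6.16404291e-01, 6.93288021e-05, 9.17196680e-05]), 'contact_force': array([ 0.04930312,  0.19333543, -0.30847383]), 'wrist_torque': array([-0.03218978,  0.06455897, -0.03950743]), 'opening': -0.002355635418287086} [1.32833623e+00 3.88966027e-06 3.14136274e+00]
```

View pics/w1.png

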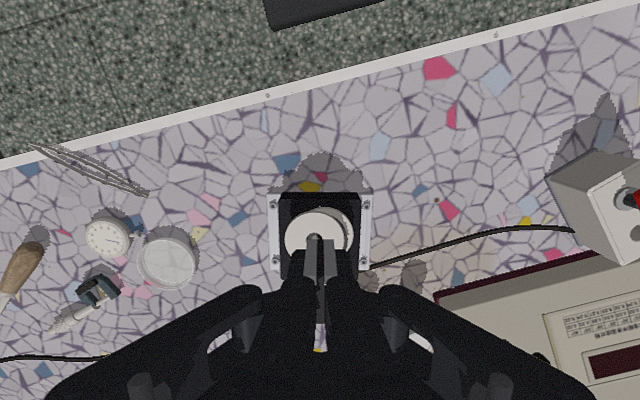

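Wrist view: the stand's front edge runs from (278,193) to (362,193), the top disc is about (313,233), and a lower disc juts out to the right at (352,225). The fingers hide the posts.

Run:
```python
import numpy as np,cv2
from h import *
r=np.load("w1.npz")
B=np.array([.5583,-.1214]);yaw=-.2436;x=np.array([np.cos(yaw),np.sin(yaw)]);y=np.array([-x[1],x[0]])
for u,v,z in [(278,193,.03),(362,193,.03),(285,237,.058),(313,208,.058),(352,225,.04)]:
    p=ray(r,u,v,z)[:2];print(u,v,p.round(4),((p-B)@x).round(4),((p-B)@y).round(4))
c=r["frame"][170:320,240:400][:,:,::-1];cv2.imwrite("pics/w1c.png",cv2.resize(c,None,fx=5,fy=4,interpolation=cv2.INTER_CUBIC))
```

```text
278 193 [ 0.4893 -0.1481] -0.0605 -0.0426
362 193 [ 0.5107 -0.062 ] -0.0606 0.0461
285 237 [ 0.5284 -0.1484] -0.0226 -0.0334
313 208 [ 0.5053 -0.1135] -0.0534 -0.0051
352 225 [ 0.5394 -0.0801] -0.0283 0.0356
```

View pics/w1c.png

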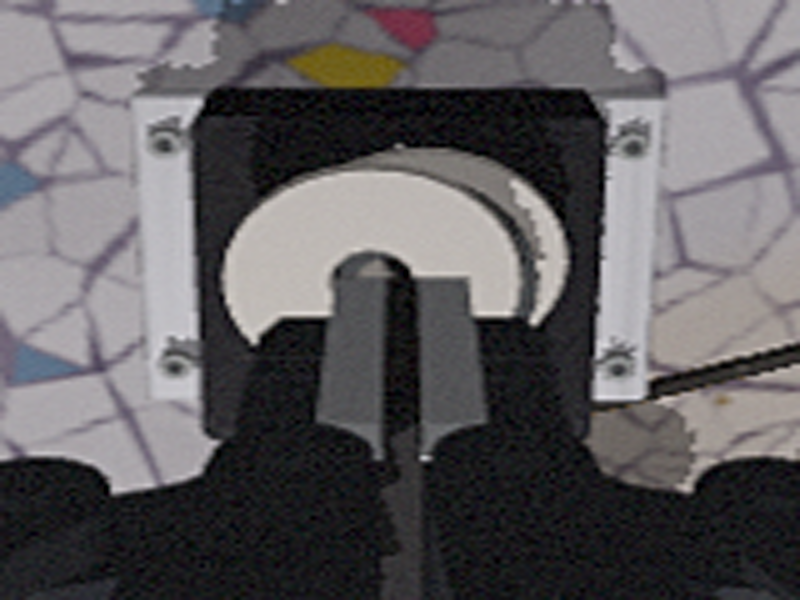

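Request:
step_arm(gripper=[1,1,1,1,1,1,1,1,1,1,1,1,1,1,1,1], linear=[[0,0,0.06],[0,0,0.12],[0,0,0.155],[0,0,0.163],[0,0,0.163],[0,0.006,0.163],[0,0.011,0.163],[0,0.013,0.163],[0,0.015,0.163],[0,0.017,0.163],[0,0.019,0.163],[0,0.021,0.163],[0,0.023,0.163],[0,0.025,0.163],[0,0.027,0.163],[0,0.028,0.163]], delta_rot=[[0,0,0],[0,0,0],[0,0,0],[0,0,0],[0,0,0],[0,0,0],[0,0,0],[0,0,0],[0,0,0],[0,0,0],[0,0,0],[0,0,0],[0,0,0],[0,0,0],[0,0,0],[0,0,0]])

```text
time: 4.2
eef_pos: [0.5117, -0.1096, 0.0372]
tcp_rot: [0.788, 0.616, -0.0, -0.0]
contact_force: [-2.5, 1.3, -0.5]
opening: 0.0
```

Request:
step_arm(gripper=[1,1,1,1], linear=[[0,0.001,0],[0,0.002,0],[0,0.003,0],[0,0.003,0]], delta_rot=[[0,0,0],[0,0,0],[0,0,0],[0,0,0]])

```text
time: 4.7
eef_pos: [0.5132, -0.1102, 0.0366]
tcp_rot: [0.788, 0.616, -0.001, -0.002]
contact_force: [-5.4, 0.5, 1.4]
opening: -0.003
```

Request:
step_arm(gripper=[1,1,1,1], linear=[[0,0.001,0],[0,0.002,0],[0,0.002,0],[0,0.002,0]], delta_rot=[[0,0,0],[0,0,0],[0,0,0],[0,0,0]])

```text
time: 5.2
eef_pos: [0.5141, -0.1105, 0.0362]
tcp_rot: [0.788, 0.616, -0.002, -0.003]
contact_force: [-7.2, -0.6, 2.1]
opening: 0.001
```

Request:
step_arm(gripper=[1,1,1,1], linear=[[0,0.001,0],[0,0.002,0],[0,0.002,0],[0,0.002,0]], delta_rot=[[0,0,0],[0,0,0],[0,0,0],[0,0,0]])

```text
time: 5.7
eef_pos: [0.5174, -0.1112, 0.0365]
tcp_rot: [0.788, 0.616, -0.001, -0.001]
contact_force: [-5.6, -0.8, -1.0]
opening: 0.0
```

Request:
step_arm(gripper=[1,1,1,1], linear=[[0,0.001,0],[0,0.002,0],[0,0.002,0],[0,0.002,0]], delta_rot=[[0,0,0],[0,0,0],[0,0,0],[0,0,0]])

```text
time: 6.2
eef_pos: [0.5175, -0.1111, 0.0363]
tcp_rot: [0.788, 0.616, -0.003, -0.003]
contact_force: [-9.7, 0.3, 2.9]
opening: -0.001
```

Request:
step_arm(gripper=[1,1,1,1], linear=[[0,0.001,0],[0,0.002,0],[0,0.002,0],[0,0.002,0]], delta_rot=[[0,0,0],[0,0,0],[0,0,0],[0,0,0]])

```text
time: 6.7
eef_pos: [0.5176, -0.1108, 0.0358]
tcp_rot: [0.788, 0.616, -0.004, -0.006]
contact_force: [-14.2, 1.5, 5.3]
opening: -0.002
```

Run:
```python
from plant import ctrl
import cv2,numpy as np
r=ctrl.read_camera("wrist");np.savez("w2.npz",**r)
c=r["frame"][210:400,160:480][:,:,::-1]
t=ctrl.read_camera("top")
np.savez("t2.npz",**t)
d=t["frame"][165:235,285:365][:,:,::-1]
a=cv2.resize(c,(800,300));b=cv2.resize(d,(343,300),interpolation=cv2.INTER_CUBIC)
s=ctrl.read_camera("side");np.savez("s2.npz",**s);e=cv2.resize(s["frame"][190:260,285:365][:,:,::-1],(343,300),interpolation=cv2.INTER_CUBIC)
cv2.imwrite("pics/m2.png",np.vstack([a,np.hstack([b,np.zeros((300,114,3),np.uint8),e])]))
print(ctrl.get_state())
```

```text
{'time': 6.85, 'qpos': array([-0.40189128,  0.22882033,  2.04698336, -0.00208959,  0.87968306,
       -1.72837142]), 'dq': array([-0.00019043, -0.00020416, -0.00044115, -0.00087333, -0.00039805,
       -0.0005614 ]), 'joint_efforts': array([ 7.75007810e-01, -3.16993797e+01, -2.91951621e+01,  7.36153219e-01,
       -3.24823223e+00, -1.86112616e-02]), 'eef_pos': array([ 0.51759541, -0.11079137,  0.03578576]), 'tcp_rot': array([ 0.78756866,  0.61618723, -0.00406529, -0.00568988]), 'contact_force': array([-14.83321463,   1.28955064,   5.133258  ]), 'wrist_torque': array([0.25297074, 2.35191644, 0.00574616]), 'opening': -0.003161839494810943}
```

View pics/m2.png

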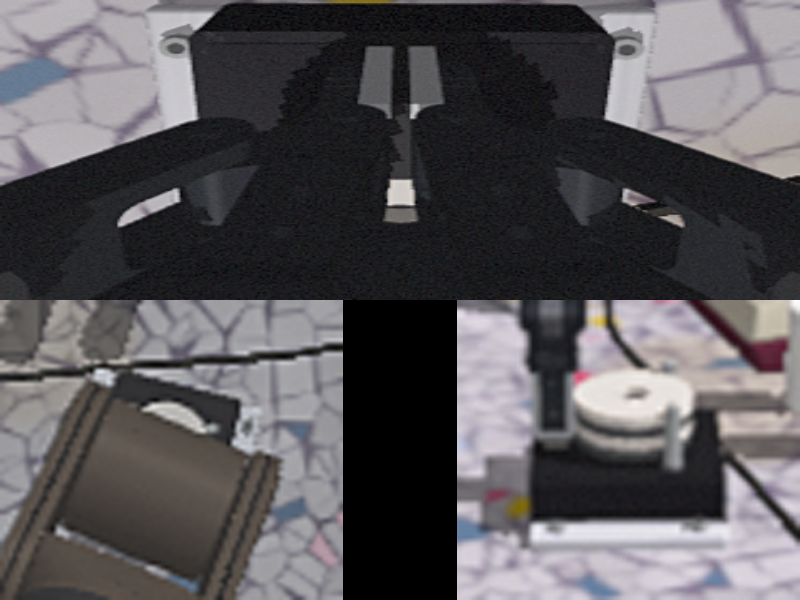

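The pack is hard against the posts: TCP x stays at 0.5176 while the force rises to 14 N. The side crop shows the discs in line. I'll back off and go over to the rack.

Request:
step_arm(gripper=[1,1,1,1,1,1,0,0,0,0,0,0,0,0,0], linear=[[0,-0.005,0],[0,-0.015,0],[0,-0.03,0],[0,-0.03,-0.05],[0,-0.03,-0.11],[0,-0.03,-0.163],[0.06,-0.03,-0.163],[0.12,-0.03,-0.163],[0.18,-0.03,-0.163],[0.24,-0.026,-0.163],[0.29,-0.026,-0.163],[0.29,-0.026,-0.163],[0.29,-0.026,-0.163],[0.29,-0.026,-0.163],[0.29,-0.026,-0.163]], delta_rot=[[0,0,0],[0,0,0],[0,0,0],[0,0,0],[0,0,0],[0,0,0],[0,0,-10],[0,0,-20],[0,0,-30],[0,0,-40.3],[0,0,-40.3],[0,0,-40.3],[0,0,-40.3],[0,0,-40.3],[0,0,-40.3]])

```text
time: 8.72
eef_pos: [0.5673, 0.1742, 0.2005]
tcp_rot: [0.528, 0.849, 0.0, 0.0]
contact_force: [-0.0, 0.3, -0.4]
opening: 0.5
```

Run:
```python
from plant import ctrl
import cv2,numpy as np
from scipy.spatial.transform import Rotation as Ro
r=ctrl.read_camera("wrist");np.savez("w3.npz",**r)
t=ctrl.read_camera("top");np.savez("t3.npz",**t)
a=cv2.resize(r["frame"][120:320,220:420][:,:,::-1],(600,600),interpolation=cv2.INTER_CUBIC)  # x3
b=cv2.resize(t["frame"][180:230,297:347][:,:,::-1],(200,200),interpolation=cv2.INTER_CUBIC) # x4
sd=ctrl.read_camera("side");e=cv2.resize(sd["frame"][200:250,295:345][:,:,::-1],(200,200),interpolation=cv2.INTER_CUBIC)
cv2.imwrite("pics/m3.png",np.hstack([a,np.vstack([b,e,np.zeros((200,200,3),np.uint8)])]))
s=ctrl.get_state();print(s["time"],s["eef_pos"],Ro.from_quat(s["tcp_rot"]).as_euler("ZYX"),s["contact_force"],s["opening"])
```

```text
8.875 [0.56741465 0.17463908 0.20044814] [2.02895166e+00 7.93448303e-05 3.14140379e+00] [0.09729949 0.65738223 0.77649115] 0.5019527418293621
```

View pics/m3.png

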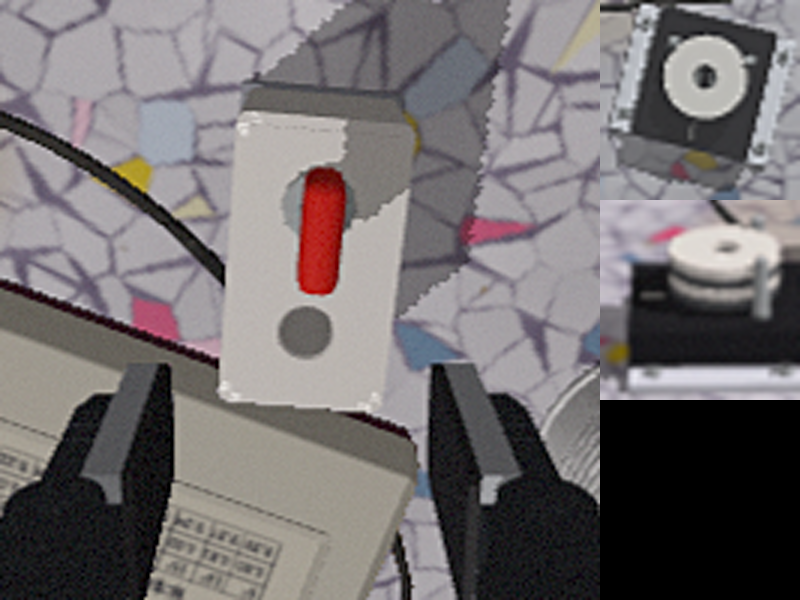

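Wrist crop: wing top face centred near (321,233), leaning about 3°, with the empty hole at (305,332). Top crop: the top disc at (705,77), well in against the posts.

Run:
```python
import numpy as np
from h import *
from plant import ctrl
r=np.load("w3.npz");t=np.load("t3.npz")
g=lambda u,v,z: ray(r,220+u/3-.33,120+v/3-.33,z)[:2]
psi=2.029;X=np.array([np.cos(psi),np.sin(psi)]);Y=np.array([np.sin(psi),-np.cos(psi)])
T=np.array([.5674,.1746])
far=g(318,294,.098);H=g(305,332,.058)
for n,p in dict(topfar=far,near_bot=g(324,169,.098),near2=g(324,178,.098),mid=g(321,233,.098),hole=H).items():
    print(n,p.round(4),"tool",((p-T)@X).round(4),((p-T)@Y).round(4))
a=2.9*np.pi/180;w=np.array([np.sin(-a),np.cos(a)]);wd=w[0]*X+w[1]*Y
print("from hole",(H-.044*wd).round(4),"from far end",(far-.017*wd).round(4),"wing yaw",np.arctan2(wd[1],wd[0]))
D=ray(t,297+105/4-.4,180+77/4-.4,.058);print("top disc",D)
h=ray(t,297+106/4-.4,180+77/4-.4,.058);print(h)
for u,v in [(674,40),(750,61)]:
    print(ray(t,297+(u-600)/4-.4,180+v/4-.4,.062))
```

```text
topfar [0.5814 0.187 ] tool 0.005 0.018
near_bot [0.5483 0.1723] tool 0.0064 -0.0181
near2 [0.5505 0.1735] tool 0.0064 -0.0156
mid [0.5649 0.1797] tool 0.0057 0.0
hole [0.6086 0.1966] tool 0.0015 0.0467
from hole [0.5682 0.1792] from far end [0.5658 0.1803] wing yaw 0.40758912489726773
top disc [ 0.55751234 -0.12111034  0.058     ]
[ 0.5575104  -0.12182726  0.058     ]
[ 0.58385646 -0.09895701  0.062     ]
[ 0.56864591 -0.15322162  0.062     ]
```

Request:
step_arm(gripper=[0,0,0,0,0,0,1,1,1,1,1,1], linear=[[0.005,0.001,0],[0.005,0.001,0.05],[0.005,0.001,0.1],[0.005,0.001,0.125],[0.005,0.001,0.1305],[0.005,0.001,0.1305],[0.005,0.001,0.1305],[0.005,0.001,0.1305],[0.005,0.001,0.1305],[0.005,0.001,0.1305],[0.005,0.001,0.1305],[0.005,0.001,0.1305]], delta_rot=[[0,0,2.9],[0,0,2.9],[0,0,2.9],[0,0,2.9],[0,0,2.9],[0,0,2.9],[0,0,2.9],[0,0,2.9],[0,0,2.9],[0,0,2.9],[0,0,2.9],[0,0,2.9]], grip_force=60)

```text
time: 10.38
eef_pos: [0.5673, 0.1805, 0.0717]
tcp_rot: [0.549, 0.836, 0.001, 0.001]
contact_force: [-1.3, -0.4, 5.6]
opening: 0.128
```

Request:
step_arm(gripper=[1,1,1,1,1,1,1,1,1,1,1,1,1,1,1,1,1,1], linear=[[0,0,-0.01],[0,0,-0.03],[0,0,-0.05],[0,0,-0.075],[0,0,-0.09],[-0.03,-0.015,-0.09],[-0.07,-0.035,-0.09],[-0.11,-0.055,-0.09],[-0.15,-0.075,-0.09],[-0.19,-0.09,-0.09],[-0.23,-0.11,-0.09],[-0.26,-0.122,-0.09],[-0.2726,-0.1283,-0.09],[-0.2726,-0.1283,-0.09],[-0.2726,-0.1283,-0.09],[-0.2726,-0.1283,-0.09],[-0.2726,-0.1283,-0.09],[-0.2726,-0.1283,-0.09]], delta_rot=[[0,0,0],[0,0,0],[0,0,0],[0,0,0],[0,0,0],[0,0,0],[0,0,4],[0,0,8],[0,0,12],[0,0,16],[0,0,18.3],[0,0,18.3],[0,0,18.3],[0,0,18.3],[0,0,18.3],[0,0,18.3],[0,0,18.3],[0,0,18.3]])

```text
time: 12.62
eef_pos: [0.5567, -0.1204, 0.1598]
tcp_rot: [0.675, 0.738, -0.0, -0.0]
contact_force: [0.3, -0.4, -0.7]
opening: 0.126
```

Run:
```python
from plant import ctrl
import cv2,numpy as np
from scipy.spatial.transform import Rotation as Ro
r=ctrl.read_camera("wrist");np.savez("w4.npz",**r)
sd=ctrl.read_camera("side");np.savez("s4.npz",**sd)
a=cv2.resize(r["frame"][170:320,250:390][:,:,::-1],(420,450),interpolation=cv2.INTER_CUBIC) # x3
e=cv2.resize(sd["frame"][140:252,272:367][:,:,::-1],(380,448),interpolation=cv2.INTER_CUBIC) # x4
cv2.imwrite("pics/m4.png",np.hstack([a[:448],e]))
s=ctrl.get_state();print(s["time"],s["eef_pos"],Ro.from_quat(s["tcp_rot"]).as_euler("ZYX"),s["contact_force"],s["opening"])
from h import *
B=[.5575,-.1207]
for z in [.058,.03,.08]: print(z,proj(sd,B+[z]))
```

```text
12.725 [ 0.55666381 -0.12068953  0.15984341] [ 1.66034110e+00 -8.15173937e-06 -3.14159234e+00] [-0.70338444  0.61568327 -0.43727889] 0.13213255120916859
0.058 [326.23400695 211.81798752]
0.03 [326.23073082 223.49421852]
0.08 [326.23663007 202.46911903]
```

View pics/m4.png

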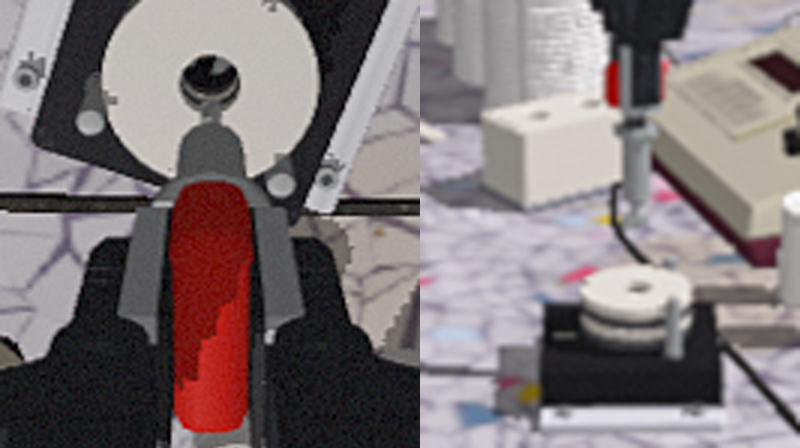

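Wrist crop: the disc hole is at (211,79), the foot's end near (210,110), the collar about (210,195). In the side view the rod hangs upright above the pack, and the discs look in line.

Run:
```python
import numpy as np,cv2
from h import *
r=np.load("w4.npz");s=np.load("s4.npz")
g=lambda u,v,z: ray(r,250+u/3-.33,170+v/3-.33,z)[:2].round(4)
print("hole",g(211,79,.058),"disc l/r",g(102,79,.058),g(319,79,.058),"foot",g(210,112,.094))
print("posts",g(90,122,.062),g(282,183,.062))
T=[.5567,-.1205]
P=lambda p:((proj(r,p)-[250,170]+.33)*3).round(1)
for z in [.094,.0995,.174-.028,.174-.032,.186]: print("rod z",z,"wrist crop",P(T+[z]),"side crop",((proj(s,T+[z])-[272,140]+.4)*4+[420,0]).round(1))
print("far wing end top exp", P([T[0]+.017*np.cos(.089),T[1]+.017*np.sin(.089),.186]),P([T[0]-.017*np.cos(.089),T[1]-.017*np.sin(.089),.186]))
print("bore",P([.5575,-.1207,.058]))
```

```text
hole [ 0.5553 -0.1201] disc l/r [ 0.558 -0.15 ] [ 0.5527 -0.0904] foot [ 0.5528 -0.1206]
posts [ 0.5694 -0.1522] [ 0.5827 -0.0976]
rod z 0.094 wrist crop [208.9 127.6] side crop [637.  227.4]
rod z 0.0995 wrist crop [208.9 135.5] side crop [637.  217.8]
rod z 0.146 wrist crop [208.8 222.1] side crop [637.  135.4]
rod z 0.142 wrist crop [208.8 213. ] side crop [637.  142.6]
rod z 0.186 wrist crop [208.6 342.7] side crop [637.   62.2]
far wing end top exp [208.6 442.2] [208.6 235.6]
bore [208.   86.3]
```

Request:
step_arm(gripper=[1,1,1,1,1,1,1,1,1], linear=[[0,0.001,0.015],[0,0.001,0.03],[0,0.001,0.034],[0,0.001,0.034],[0,0.001,0.036],[0,0.001,0.038],[0,0.001,0.04],[0,0.001,0.041],[0,0.001,0.041]], delta_rot=[[0,0,0],[0,0,0],[0,0,0],[0,0,0],[0,0,0],[0,0,0],[0,0,0],[0,0,0],[0,0,0]])

```text
time: 13.85
eef_pos: [0.5576, -0.1208, 0.1188]
tcp_rot: [0.675, 0.738, -0.0, -0.0]
contact_force: [-0.3, -0.5, -0.8]
opening: 0.125
```

Request:
step_arm(gripper=[1,1,1,1,1,1], linear=[[0,0,0.002],[0,0,0.004],[0,0,0.006],[0,0,0.008],[0,0,0.01],[0,0,0.01]], delta_rot=[[0,0,0],[0,0,0],[0,0,0],[0,0,0],[0,0,0],[0,0,0]])

```text
time: 14.6
eef_pos: [0.5575, -0.1207, 0.1086]
tcp_rot: [0.675, 0.738, -0.0, -0.0]
contact_force: [0.9, -0.5, -0.5]
opening: 0.132
```

Request:
step_arm(gripper=[1,1,1,1,1,1], linear=[[0,0,0.002],[0,0,0.004],[0,0,0.006],[0,0,0.008],[0,0,0.01],[0,0,0.01]], delta_rot=[[0,0,0],[0,0,0],[0,0,0],[0,0,0],[0,0,0],[0,0,0]])

```text
time: 15.35
eef_pos: [0.5575, -0.1207, 0.0986]
tcp_rot: [0.675, 0.738, -0.0, -0.0]
contact_force: [1.3, 0.7, -0.3]
opening: 0.13
```

Request:
step_arm(gripper=[1,1,1,1,1,1,1], linear=[[0,0,0.002],[0,0,0.004],[0,0,0.006],[0,0,0.008],[0,0,0.01],[0,0,0.012],[0,0,0.012]], delta_rot=[[0,0,0],[0,0,0],[0,0,0],[0,0,0],[0,0,0],[0,0,0],[0,0,0]])

```text
time: 16.23
eef_pos: [0.5575, -0.1207, 0.0866]
tcp_rot: [0.675, 0.738, -0.0, -0.0]
contact_force: [-0.0, -0.2, -1.5]
opening: 0.127
```

Request:
step_arm(gripper=[1,1,1,1], linear=[[0,0,0.001],[0,0,0.002],[0,0,0.003],[0,0,0.003]], delta_rot=[[0,0,0],[0,0,0],[0,0,0],[0,0,0]])

```text
time: 16.73
eef_pos: [0.5578, -0.1209, 0.0842]
tcp_rot: [0.675, 0.738, 0.0, 0.0]
contact_force: [0.2, 0.6, 0.6]
opening: 0.129
```

Request:
step_arm(gripper=[1,1,1,1], linear=[[0,0,0.001],[0,0,0.002],[0,0,0.002],[0,0,0.002]], delta_rot=[[0,0,0],[0,0,0],[0,0,0],[0,0,0]])

```text
time: 17.23
eef_pos: [0.558, -0.1212, 0.0832]
tcp_rot: [0.675, 0.738, -0.0, 0.0]
contact_force: [-2.5, 0.4, 6.1]
opening: 0.129
```

Request:
step_arm(gripper=[1,1,1,1,1], linear=[[0,0,0],[0,0,0],[0,0,0],[0,0,0],[0,0,0]], delta_rot=[[0,0,1.5],[0,0,3],[0,0,4.5],[0,0,6],[0,0,6]])

```text
time: 17.85
eef_pos: [0.5579, -0.1209, 0.0819]
tcp_rot: [0.713, 0.702, 0.0, 0.0]
contact_force: [-0.2, 0.7, 3.2]
opening: 0.13
```

Request:
step_arm(gripper=[1,1,1,1,1], linear=[[0,0,0],[0,0,0],[0,0,0],[0,0,0],[0,0,0]], delta_rot=[[0,0,1.5],[0,0,3],[0,0,4.5],[0,0,5],[0,0,5]])

```text
time: 18.48
eef_pos: [0.5572, -0.1207, 0.0813]
tcp_rot: [0.742, 0.67, -0.0, -0.0]
contact_force: [0.2, -0.0, -0.7]
opening: 0.126
```

```bash
cat > st.py <<'E'
from plant import ctrl
from scipy.spatial.transform import Rotation as Ro
s=ctrl.get_state();print(s["time"],s["eef_pos"].round(4),Ro.from_quat(s["tcp_rot"]).as_euler("ZYX").round(4),s["contact_force"].round(1),s["wrist_torque"].round(2),s["joint_efforts"].round(2),s["opening"])
E
python3 st.py
```

```text
18.475 [ 0.5572 -0.1207  0.0813] [ 1.4680e+00 -2.0000e-04 -3.1407e+00] [ 0.2 -0.  -0.7] [-0.1  -0.09  0.05] [ 1.700e-01 -3.449e+01 -2.500e+01  4.000e-02  1.800e-01  1.000e-02] 0.12605541565118955
```

The foot dropped about 2 mm with no force or torque left. I'll press on down gently.

Request:
step_arm(gripper=[1,1,1,1,1], linear=[[0,0,0.001],[0,0,0.002],[0,0,0.003],[0,0,0.003],[0,0,0.003]], delta_rot=[[0,0,0],[0,0,0],[0,0,0],[0,0,0],[0,0,0]])

```text
time: 19.1
eef_pos: [0.5575, -0.1208, 0.0787]
tcp_rot: [0.742, 0.67, -0.0, -0.0]
contact_force: [-1.0, 0.0, -0.1]
opening: 0.131
```

Request:
step_arm(gripper=[1,1,1,1,1], linear=[[0,0,0.001],[0,0,0.002],[0,0,0.003],[0,0,0.003],[0,0,0.003]], delta_rot=[[0,0,0],[0,0,0],[0,0,0],[0,0,0],[0,0,0]])

```text
time: 19.73
eef_pos: [0.5575, -0.1208, 0.0757]
tcp_rot: [0.742, 0.67, -0.0, -0.0]
contact_force: [-0.4, -1.4, -1.3]
opening: 0.131
```

```bash
python3 st.py
```

```text
19.725 [ 0.5575 -0.1208  0.0757] [ 1.4681 -0.     -3.1414] [-0.4 -1.4 -1.3] [-0.01 -0.07 -0.01] [ 9.000e-02 -3.469e+01 -2.505e+01  3.000e-02  5.000e-02 -0.000e+00] 0.13083683628718054
```

Clearly through (8 mm below the insert level). On to the collar seat.

Request:
step_arm(gripper=[1,1,1,1,1], linear=[[0,0,0.001],[0,0,0.002],[0,0,0.003],[0,0,0.003],[0,0,0.003]], delta_rot=[[0,0,0],[0,0,0],[0,0,0],[0,0,0],[0,0,0]])

```text
time: 20.35
eef_pos: [0.5576, -0.1208, 0.0728]
tcp_rot: [0.742, 0.67, -0.0, -0.0]
contact_force: [0.3, 0.0, -1.0]
opening: 0.125
```

Request:
step_arm(gripper=[1,1,1,1], linear=[[0,0,0.001],[0,0,0.002],[0,0,0.002],[0,0,0.002]], delta_rot=[[0,0,0],[0,0,0],[0,0,0],[0,0,0]])

```text
time: 20.85
eef_pos: [0.5578, -0.1209, 0.0717]
tcp_rot: [0.742, 0.67, -0.0, 0.0]
contact_force: [-2.5, 0.5, 4.6]
opening: 0.131
```

Request:
step_arm(gripper=[1,1,1,1,1,1,1,1,1,1], linear=[[0,0,0],[0,0,0],[0,0,0],[0,0,0],[0,0,0],[0,0,0],[0,0,0],[0,0,0],[0,0,0],[0,0,0]], delta_rot=[[0,0,3],[0,0,6],[0,0,9],[0,0,12],[0,0,16],[0,0,20],[0,0,24],[0,0,28],[0,0,30],[0,0,30]])

```text
time: 22.1
eef_pos: [0.558, -0.1207, 0.0718]
tcp_rot: [0.891, 0.455, 0.0, 0.0]
contact_force: [-3.0, 0.6, 4.7]
opening: 0.126
```

```bash
python3 st.py
```

```text
22.1 [ 0.558  -0.1207  0.0718] [ 9.4420e-01 -5.0000e-04  3.1413e+00] [-3.   0.6  4.7] [ 0.25  0.29 -0.03] [-5.600e-01 -3.173e+01 -2.356e+01 -1.300e-01 -6.000e-01  3.000e-02] 0.1255766433726642
```

Request:
step_arm(gripper=[1,1,1,1,1,1,1,1,1,1,1,1,1,1], linear=[[0,0,0],[0,0,0],[0,0,0],[0,0,0],[0,0,0],[0,0,0],[0,0,0],[0,0,0],[0,0,0],[0,0,0],[0,0,0],[0,0,0],[0,0,0],[0,0,0]], delta_rot=[[0,0,4],[0,0,8],[0,0,12],[0,0,16],[0,0,20],[0,0,24],[0,0,28],[0,0,32],[0,0,36],[0,0,40],[0,0,44],[0,0,48],[0,0,51],[0,0,51]])

```text
time: 23.85
eef_pos: [0.5581, -0.1207, 0.0718]
tcp_rot: [1.0, 0.027, 0.0, -0.0]
contact_force: [-1.3, 0.7, 4.8]
opening: 0.128
```

```bash
python3 st.py
```

```text
23.85 [ 0.5581 -0.1207  0.0718] [ 5.4400e-02 -8.0000e-04 -3.1416e+00] [-1.3  0.7  4.8] [0.24 0.34 0.04] [ -0.55 -31.64 -23.37  -0.12  -0.56   0.04] 0.1283537618522246
```

Request:
step_arm(gripper=[1,1,1,1], linear=[[0,0,0],[0,0,0],[0,0,0],[0,0,0]], delta_rot=[[0,0,1],[0,0,2],[0,0,3],[0,0,3]])

```text
time: 24.35
eef_pos: [0.558, -0.1207, 0.0717]
tcp_rot: [1.0, 0.001, 0.0, -0.0]
contact_force: [-1.3, 2.0, 4.9]
opening: 0.128
```

```bash
python3 st.py
```

```text
24.35 [ 0.558  -0.1207  0.0717] [ 2.4000e-03 -7.0000e-04 -3.1415e+00] [-1.3  2.   4.9] [ 0.26  0.37 -0.01] [-5.400e-01 -3.164e+01 -2.336e+01 -1.000e-01 -5.900e-01  2.000e-02] 0.12801270876298199
```

Request:
step_arm(gripper=[1,1,1,1,1], linear=[[0,0,0],[0,0,0],[0,0,0],[0,0,0],[0,0,0]], delta_rot=[[0,0,1],[0,0,2],[0,0,3],[0,0,4],[0,0,4]])

```text
time: 24.98
eef_pos: [0.5578, -0.1207, 0.0718]
tcp_rot: [0.999, -0.034, -0.0, -0.0]
contact_force: [-2.6, 2.0, 6.5]
opening: 0.125
```

```bash
python3 st.py
```

```text
24.975 [ 0.5578 -0.1207  0.0718] [-0.0673  0.     -3.1413] [-2.6  2.   6.5] [0.26 0.49 0.03] [-5.600e-01 -3.146e+01 -2.347e+01 -9.000e-02 -7.600e-01  3.000e-02] 0.12490937083113264
```

Request:
step_arm(gripper=[1,1,1], linear=[[0,0,0],[0,0,0],[0,0,0]], delta_rot=[[0,0,0.5],[0,0,1],[0,0,1]])

```text
time: 25.35
eef_pos: [0.5578, -0.1206, 0.0717]
tcp_rot: [0.999, -0.042, -0.0, -0.0]
contact_force: [-2.4, 0.8, 5.6]
opening: 0.131
```

```bash
python3 st.py
```

```text
25.35 [ 0.5578 -0.1206  0.0717] [-8.4600e-02  2.0000e-04 -3.1412e+00] [-2.4  0.8  5.6] [0.34 0.48 0.04] [ -0.61 -31.42 -23.49  -0.09  -0.81   0.04] 0.1311451073805348
```

Request:
step_arm(gripper=[1,1,1], linear=[[0,0,0],[0,0,0],[0,0,0]], delta_rot=[[0,0,0.5],[0,0,1],[0,0,1]])

```text
time: 25.72
eef_pos: [0.5577, -0.1206, 0.0717]
tcp_rot: [0.999, -0.051, -0.0, -0.0]
contact_force: [-2.7, 1.6, 6.3]
opening: 0.129
```

```bash
python3 st.py
```

```text
25.725 [ 0.5577 -0.1206  0.0717] [-1.0200e-01  4.0000e-04 -3.1412e+00] [-2.7  1.6  6.3] [0.31 0.52 0.09] [ -0.64 -31.37 -23.52  -0.1   -0.86   0.04] 0.1288054896048925
```

Request:
step_arm(gripper=[1,1,1], linear=[[0,0,0],[0,0,0],[0,0,0]], delta_rot=[[0,0,0.5],[0,0,1],[0,0,1]])

```text
time: 26.1
eef_pos: [0.5577, -0.1205, 0.0718]
tcp_rot: [0.998, -0.06, -0.0, -0.0]
contact_force: [-2.6, 1.4, 6.0]
opening: 0.129
```

```bash
python3 st.py
```

```text
26.1 [ 0.5577 -0.1205  0.0718] [-1.1950e-01  6.0000e-04 -3.1411e+00] [-2.6  1.4  6. ] [0.35 0.56 0.  ] [ -0.66 -31.31 -23.56  -0.1   -0.9    0.04] 0.12924109949520265
```

Request:
step_arm(gripper=[1,1,1], linear=[[0,0,0],[0,0,0],[0,0,0]], delta_rot=[[0,0,0.5],[0,0,1],[0,0,1]])

```text
time: 26.48
eef_pos: [0.5576, -0.1205, 0.0718]
tcp_rot: [0.998, -0.068, -0.0, -0.0]
contact_force: [-2.4, 2.0, 6.5]
opening: 0.128
```

```bash
python3 st.py
```

```text
26.475 [ 0.5576 -0.1205  0.0718] [-1.370e-01  8.000e-04 -3.141e+00] [-2.4  2.   6.5] [0.29 0.61 0.05] [ -0.69 -31.26 -23.59  -0.11  -0.95   0.04] 0.12843517282243122
```

The TCP now shifts sideways slightly with each degree while the lateral moment grows, so the foot is on its stop. I'll relax and release.

Request:
step_arm(gripper=[1,1,0.3,0,0,0,0,0,0,0,0,0,0], linear=[[0,0,-0.0005],[0,0,-0.001],[0,0,-0.001],[0,0,-0.001],[0,0,-0.001],[0,0,-0.001],[0,0,-0.01],[0,0,-0.03],[0,0,-0.06],[0,0,-0.1],[0,0,-0.13],[0,0,-0.13],[0,0,-0.13]], delta_rot=[[0,0,-0.5],[0,0,-1],[0,0,-1],[0,0,-1],[0,0,-1],[0,0,-1],[0,0,-1],[0,0,-1],[0,0,-1],[0,0,-1],[0,0,-1],[0,0,-1],[0,0,-1]])

```text
time: 28.1
eef_pos: [0.5573, -0.1206, 0.2007]
tcp_rot: [0.998, -0.06, -0.0, -0.0]
contact_force: [-0.9, 0.1, -0.6]
opening: 0.501
```

```bash
python3 - <<'E'
from plant import ctrl
import cv2,numpy as np
r=ctrl.read_camera("wrist");np.savez("w5.npz",**r)
sd=ctrl.read_camera("side");np.savez("s5.npz",**sd)
a=cv2.resize(r["frame"][120:270,250:390][:,:,::-1],(420,450),interpolation=cv2.INTER_CUBIC) # x3
e=cv2.resize(sd["frame"][140:252,272:367][:,:,::-1],(380,448),interpolation=cv2.INTER_CUBIC) # x4
cv2.imwrite("pics/m5.png",np.hstack([a[:448],e]))
from h import *
B=[.5575,-.1207]
for z in [.058,.074,.098]: print(z,(proj(sd,B+[z])-[272,140]+.4)*4+[420,0],(proj(r,B+[z])-[250,120]+.33)*3)
E
python3 st.py
```

```text
0.058 [638.5360278  288.87195008] [212.5101224  196.87332159]
0.074 [638.54364129 261.73724287] [212.5961011  210.25873689]
0.098 [638.5552367  220.41089133] [212.74428867 233.32901219]
28.2 [ 0.5567 -0.1204  0.1992] [-1.2020e-01  2.8000e-03 -3.1408e+00] [-0.2  0.2 -0.4] [ 0.03 -0.05  0.01] [ 2.000e-02 -3.235e+01 -2.877e+01  0.000e+00 -0.000e+00 -0.000e+00] 0.5009153138106475
```

View pics/m5.png

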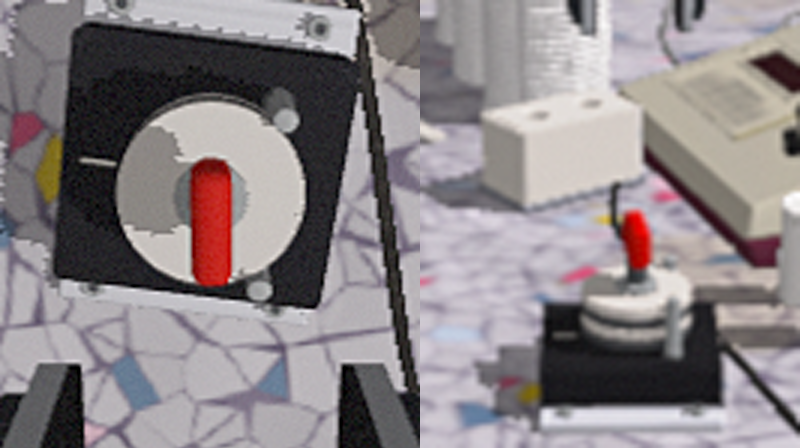

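The pictures show the wing lying across the stand, the collar on the pack, the discs in line and the gripper clear. Handing in.

```bash
python3 -c "
from plant import ctrl
print(ctrl.sign_off())"; python3 st.py
```

```text
the job is handed in; nothing more can be done
None
the job is handed in; nothing more can be done
```

The job is done and handed in at about 28 s of the 69 s allowed; the sign-off gave no verdict.

- **Pack:** I pushed it with the shut fingers until it stood hard against both posts, with a force of about 15 N at the end. The camera pictures then showed the discs in line.
- **Rod:** I took it by the wing and passed it through all four discs without resistance. Pressing on the insert with about 6 N and turning clockwise, the foot dropped through the slot at about 0.14 rad anticlockwise of the stand's x.
- **Locking:** The collar came to rest on the pack where it should: the tool height at contact (71.7 mm) puts the wing centre at about 86 mm. I then turned the rod on clockwise to about 1.46 rad.
- **Last checks:** After release, the wrist and side pictures showed the rod upright, the wing across the stand, the discs in line and the gripper clear.

- **The stop:** It was never felt as a clear rise in torque. I judged it from a slight sideways shift of the tool and a growing sideways moment at the expected angle. I backed off 1° before letting go.
- **Camera offset:** The wrist camera placed things about 2 mm off from the top camera, so I relied on the top camera and on where the pack touched the posts.
- **Bystanders:** I saw no contact with any of them, but I did not measure their positions again at the end.

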